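Lock the lamp battery cover and hold the battery test plunger

ROBOT

A 6-joint arm with a two-finger parallel gripper is mounted at the origin on a cart in front of the work surface, level with it; the furniture and walls round the work are solid. World frame = base frame: x ahead of the robot, y to its left, z up, the work surface at z = 0. Lengths are in m, angles in rad, forces in N, time in s.
With the tool pointing down it reaches from about 0.375 to 0.925 m from the base axis. Payload 5.7 kg.
Tool frame: the origin (TCP) lies on the centre line of the jaws, within the pads' length; the fingertips stand 25 mm ahead of it and the grasp point (between the pads) lies 6 mm ahead of it; z points along the fingers, y is the line along which they close (so a half turn about z gives the same grasp; the last joint's range is limited). The gripper opens to 88 mm and grips with 3 to 60 N. Pads are 20 mm wide; open, the fingers measure 115 mm over their backs; the gripper's body (75 mm by 178 mm) begins 61 mm behind the grasp point.
Start: joints at [-1.296, 0.359, 1.51, -0, 1.272, -0.115], TCP at [0.228, -0.555, 0.248] pointing down, gripper open.
Joint ranges: [-2.97, 2.97], [-1.01, 2.36], [0.21, 2.38], [-0.96, 4.11], [0.2, 2.71], [-2.98, 2.98]. Speed limits (rad/s): [2.39, 2.39, 3.14, 3.14, 3.14, 3.14].

INTERFACE

Orientations are given as a rotation vector (axis times angle).
In Python, from bench import env gives the robot as it stands. Calls block until the motion is done:
- env.movep(position, orientation): joint-space move of the TCP to a pose.
- env.movel(position, orientation=None, vel=0.15, max_force=None): straight line of the TCP; orientation=None keeps the orientation; vel is the mean speed in m/s. With max_force (N) it stops when the force on the tool has changed by that much, and returns True; else False.
- env.goto_joints(angles): joint-space move.
- env.command_gripper(opening, grasp_force=None): finger opening in m; grasp_force is the grip in N (None keeps the last); returns when the fingers have stopped.
- env.hold(seconds).
- env.solve_ik(position, orientation): joint angles nearest the present ones, or None.
- env.sense(): the state.
- env.grab_frame(name): name is "scene" or "top"; returns a dict with "image" (480x640x3 uint8, red, green, blue), "fx", "fy", "cx", "cy" (pixels), "dist_coeffs" ([k1, k2, p1, p2, k3] as OpenCV has them; the pictures are not rectified), "R" (3x3) and "t" (3): a world point X has camera coordinates R X + t. Camera axes: x right, y down, z forward; pixel columns grow to the right and rows downward; lengths in m; the calibration is good to about 2 mm. A picture is of the moment at which its call begins. There is no depth.
A pose or a line that the arm cannot do raises env.MotionError and nothing moves.
- env.close_job(): hands the job in; it is judged then, once.
The state is a dict: "clock": time; "joint_pos": joint angles; "qvel": joint speeds; "joint_efforts": joint torques, N m; "position": TCP position; "orientation": TCP orientation; "ft_force": force on the tool from outside, world axes, zero at the start; "wrist_torque": the same for the moment, N m; "grip_width": finger opening in m; "grip_force": force on a finger pad.
Only numpy, scipy, OpenCV 4.12 (cv2) and the standard library are available. Lean on these libraries where they do the work, as an engineer would, in place of code of your own. Each camera call takes 0.05 s, during which the arm holds its last target. There are 200 camera calls.

TASK

Take the red driver from its blue stand and with its blade turn both slotted screws on the exam lamp's battery unit clockwise to their stops, so that the slots line up with the green marks. Then, with the tip of the upright driver, press the yellow test plunger half way in, until its black ring is level with the collar rim (8 mm of travel), never right down to its stop, which would reset the unit; finish while still gripping the driver and holding the plunger there. Touch the unit only with the driver and leave everything else undisturbed.

Things in the scene. Friction and masses are not known exactly. Their poses are not given: they have to be found in the camera images.
- battery_unit: White battery unit, fixed: 150 (its x) x 270 (its y) mm, 70 mm high; origin centre of underside, z up; the side with vents (-x) faces the robot. Grey cover (top at 73 mm) with two slotted screws at x 0, y +95 and -15 mm; green ticks front and back of each mean locked, red ticks left and right open. Yellow plunger in a dark collar at x -12, y -94 mm.
- driver: Loose red driver, 70 to 140 g, 114 mm long, upright in its stand; origin at the centre of the blade's lower edge, z up along it. From there: steel blade to 19 mm, round shank 10 mm across to 52, black flange 28 mm wide to 56, red square handle 22 x 22 mm (sides along x and y) to 110, small black cap.
- driver_tip (a point): Centre of the lower edge of the driver's blade; axes as driver. Blade 18 mm wide along x, 3.2 mm thick along y, its lowest 3 mm only 2.2 mm thick.
- driver_grip (a point): Point inside the red handle, 84 mm above the blade's lower edge, where to grip (22 mm across, along its x or its y).
- stand: Fixed blue block 60 x 60 x 60 mm with a 24 x 24 mm square hole in its top, 56 mm deep; the driver's flange rests on its top, its shank and blade hang in the hole (blade edge 8 mm above the table), so it must rise 55 mm to come out. Origin at the centre of its underside.
- plunger (a joint): Travel of the sprung test plunger straight down, m: 0 up, 0.008 with its black ring level with the collar rim (half in), 0.016 at its stop. The spring needs 1.4 N to start, about 4.2 N at half travel and 7 N at the stop; it springs back when let go.
- plunger_top (a point): Centre of the flat top of the yellow plunger, 24 mm across; it stands 16 mm above the collar rim (rim 78 mm above the table) when not pressed. The black ring round it lies 8 mm below its top.
- screw_left (a joint): Turn of the left (unit's +y) screw, rad: 0 open (slot along the unit's y, towards the red ticks), growing clockwise seen from above, to 1.571 at its stop, locked (slot along the unit's x, between the green ticks). Starts between 0 and 0.5. Friction about 0.04 N m; it stays where it is left.
- screw_left_slot (a point): On the axis of the left (unit's +y) captive screw head (steel, 31 mm across), at the mouth of its straight slot, 84 mm above the table. Its x axis runs along the slot and turns with the head, its z is up. Slot 6.5 mm wide, 8 mm deep, open at both ends.
- screw_right (a joint): Turn of the right screw, rad: 0 open (slot along the unit's y, towards the red ticks), growing clockwise seen from above, to 1.571 at its stop, locked (slot along the unit's x, between the green ticks). Starts between 0 and 0.5. Friction about 0.04 N m; it stays where it is left.
- screw_right_slot (a point): On the axis of the right captive screw head (steel, 31 mm across), at the mouth of its straight slot, 84 mm above the table. Its x axis runs along the slot and turns with the head, its z is up. Slot 6.5 mm wide, 8 mm deep, open at both ends.
- plaster_can: Bystander: white and green cylindrical can, 55 mm across, 112 mm tall; origin at the centre of its underside.
- saline_bottle_b: Bystander: white bottle, 46 mm across, 139 mm tall; origin at the centre of its underside.
- ampoule_box: Bystander: red and white carton, 64 x 91 x 36 mm; origin at the centre of its underside.
- vial_1: Bystander: small glass vial with blue cap, 23 mm across, 51 mm tall; origin at the centre of its underside.
- silk_tape: Bystander: roll of beige tape lying flat, 104 mm across, 25 mm high; origin at the centre of its underside.
- plaster_roll: Bystander: small white roll of plaster, 45 x 33 x 38 mm; origin at the centre of its underside.
Mind the look-alikes: they are no part of the job. Several things have the shape of the driver; the one meant has the colours described above.

How it is judged:
On the way, in this order (a step that is already met when the one before it is completed fails the run):
1. the driver is gripped and out of its stand (contact force between the fingers and driver above 1 N and height (world z) of driver_tip above 0.065 m), for 0.1 s.
2. both screws are locked, the driver still in the gripper (value of joint each of screw_left, screw_right above 1.35 rad and contact force between the fingers and driver above 1 N), for 0.2 s.
3. the plunger is held about half way in with the driver's tip (value of joint plunger between 0.005 and 0.011 m and contact force between driver and battery_unit above 1.5 N and distance between driver_tip and plunger_top below 0.015 m and angle between driver's own z axis and vertical below 0.3 rad and contact force between the fingers and driver above 1 N), for 0.2 s.
At the end, for the whole second after the job is handed in: Both screws are turned to at least 1.35 rad; the gripped, upright driver (within 0.3 rad) rests with its tip within 15 mm of the centre of the plunger's top and holds it 5 to 11 mm in (8 mm is the mark), pressing with more than 1.5 N, at rest (all of step 3 and value of joint each of screw_left, screw_right above 1.35 rad and linear speed of driver below 0.02 m/s); the arm keeps its last pose, push and grip.
It fails at once if the plunger is pushed down to its stop (more than 14.5 mm) (value of joint plunger above 0.0145 m).
It fails at once if the gripper or arm itself touches the battery unit (contact force between any of the fingers, the arm and battery_unit above 2 N).
It fails at once if a bystander is moved by more than 20 mm (distance of any of plaster_can, saline_bottle_b, ampoule_box, vial_1, silk_tape, plaster_roll from where it was at the start of the episode above 0.02 m).
It also fails if it takes over 67 s, if anything falls off the work surface, if the arm or the gripper's body presses on something with over 40 N, if the wrist force passes 120 N, or if a joint passes its speed limit or range.

## Working session

There is one attempt and no reset: what is moved stays moved. The work goes in short steps, each a Python script; the robot and the scene stay as the last script left them, time stands still between calls to the robot, and variables do not carry over. Pictures are saved under pics/ and viewed, at most 10 in all, crops included, and the job is handed in when it is done.

```bash
mkdir -p pics; ls
cat > h.py <<'E'
import numpy as np, cv2
from bench import env
from scipy.spatial.transform import Rotation as Ro
def grab(n):
    f=env.grab_frame(n); f['K']=np.array([[f['fx'],0,f['cx']],[0,f['fy'],f['cy']],[0,0,1]]); f['d']=np.array(f['dist_coeffs'],float); f['R']=np.array(f['R']);f['t']=np.array(f['t']); return f
def ray(f,uv):
    p=cv2.undistortPoints(np.array([[uv]],float),f['K'],f['d'])[0,0]
    return -f['R'].T@f['t'], f['R'].T@np.array([p[0],p[1],1])
def at(f,uv,z):
    c,d=ray(f,uv); return c+d*(z-c[2])/d[2]
def proj(f,X):
    return cv2.projectPoints(np.atleast_2d(np.array(X,float)),cv2.Rodrigues(f['R'])[0],f['t'],f['K'],f['d'])[0][:,0]
def save(f,n,box=None,s=1):
    im=f['image'][:,:,::-1]
    if box: im=im[box[1]:box[3],box[0]:box[2]]
    cv2.imwrite('pics/'+n,cv2.resize(im,None,fx=s,fy=s,interpolation=cv2.INTER_CUBIC))
E
python3 - <<'E'
from h import *
for n in('scene','top'):
    f=grab(n); save(f,n+'0.png'); print(n,-f['R'].T@f['t'],f['R'][2],f['fx'])
print(env.sense())
E
```

```text
pics
scene [-0.10734851  0.82043335  0.88028012] [ 0.51360813 -0.59770354 -0.61559497] 541.6279098049018
top [0.47732804 0.03258652 1.41310295] [ 0.07103019  0.01174969 -0.99740496] 567.9047257104263
{'clock': 0.1, 'joint_pos': array([-1.29608168e+00,  3.59409325e-01,  1.51129708e+00, -9.76328935e-06,
        1.27252978e+00, -1.15093128e-01]), 'qvel': array([ 0.00074496, -0.00218721, -0.00140314,  0.00148941,  0.00028199,
       -0.00037142]), 'joint_efforts': array([-4.18944901e-04, -5.16360569e+01, -2.71406150e+01,  6.75546261e-02,
        2.76031333e-02, -2.83944456e-05]), 'position': array([ 0.22784204, -0.55443144,  0.24691804]), 'orientation': array([-3.08050321e+00, -6.08126578e-01,  2.20318612e-04]), 'ft_force': array([ 0.26753566,  0.24095899, -0.28738573]), 'wrist_torque': array([ 0.07171869,  0.01388181, -0.0141118 ]), 'grip_force': 0.0, 'grip_width': 0.08760694790262505}
```

View pics/scene0.png

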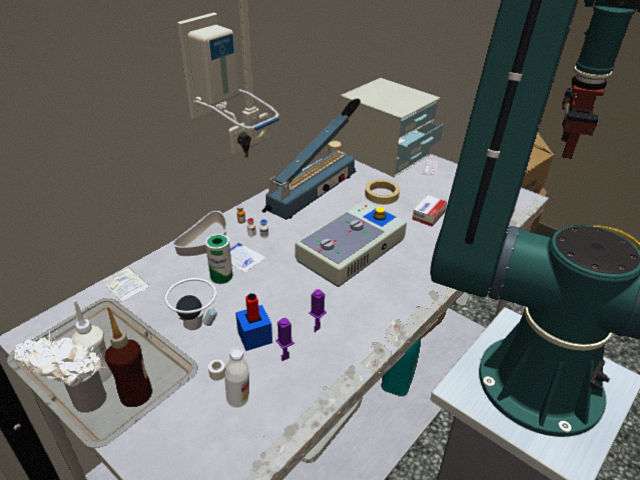

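View pics/top0.png

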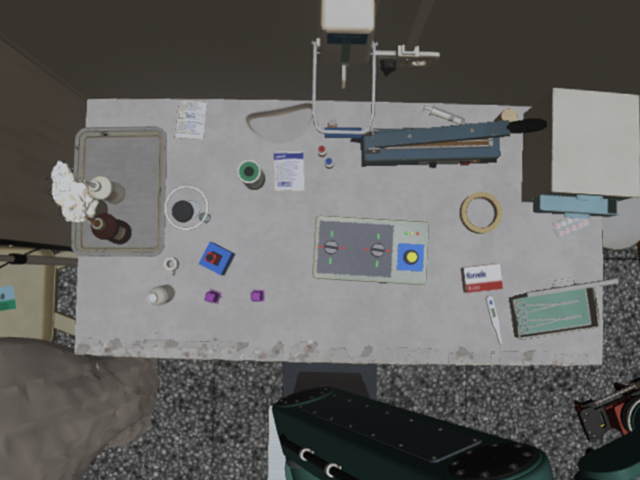

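The scene shows a red driver in a blue stand (scene 253,310; top 216,257). The look-alikes are two purple drivers (scene 285,335 and 318,305; top 212,297 and 257,296). Only the red one fits the description. The unit is at top (371,250), with screws at about (331,247) and (377,250) and the plunger at (412,257). I'll enlarge these areas.

Run:
```python
from h import *
f=grab('top'); g=grab('scene')
save(f,'unit.png',(306,208,440,292),5.97)
a=cv2.resize(f['image'][232:287,186:246],(480,440),interpolation=cv2.INTER_CUBIC)
b=cv2.resize(g['image'][285:355,230:279],(308,440),interpolation=cv2.INTER_CUBIC)
cv2.imwrite('pics/stand.png',np.hstack([a,b])[:,:,::-1])
```

```text
(no output)
```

View pics/unit.png

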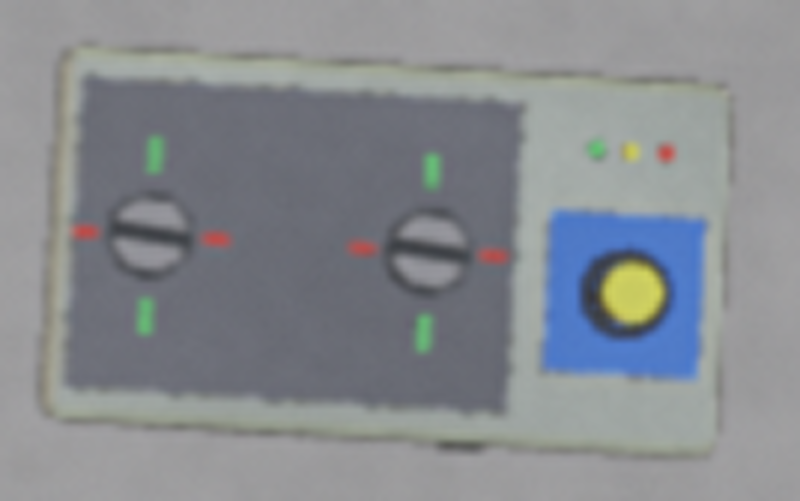

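View pics/stand.png

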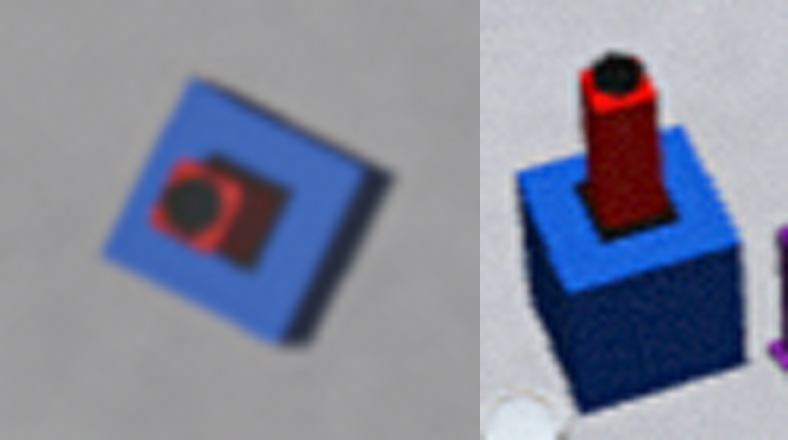

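The crops confirm it: red handle with black cap in the blue block, turned about 27° in the top view. Both slots lie a few degrees off the red ticks.

Run:
```python
from h import *
f=grab('top'); g=grab('scene')
U=lambda x,y:(306+(x+.5)/5.97-.5,208+(y+.5)/5.97-.5)
S=lambda x,y:(186+(x+.5)/8-.5,232+(y+.5)/8-.5)
C=lambda x,y:(230+(x-480+.5)/6.286-.5,285+(y+.5)/6.286-.5)
P=lambda uv,z:at(f,uv,z)[:2]
L=P(U(151,236),.084);R=P(U(428,252),.084)
print('L',L,'R',R,np.linalg.norm(L-R))
tl=[P(U(*p),.073) for p in((155,154),(145,316),(86,232),(216,239))]
tr=[P(U(*p),.073) for p in((432,170),(424,333),(362,249),(493,256))]
print('tick ctr',np.mean(tl,0),np.mean(tr,0))
ang=lambda d:np.degrees(np.arctan2(d[1],d[0]))
print('unit yaw: screws',ang(L-R)-90,'greens',ang(tl[0]-tl[1]),ang(tr[0]-tr[1]),'reds',ang(tl[2]-tl[3])-90)
for a,b in(((110,231),(192,241)),((388,246),(469,257))):
    print('slot world angle',ang(P(U(*a),.084)-P(U(*b),.084)))
q=P(U(633,293),.094);print('plunger',q)
th=np.radians(np.mean([ang(L-R)-90]));Rm=np.array([[np.cos(th),-np.sin(th)],[np.sin(th),np.cos(th)]])
for s,o in((L,(0,.095)),(R,(0,-.015)),(q,(-.012,-.094))):print(' origin est',s-Rm@o)
c=np.array([P(S(*p),.06) for p in((194,77),(369,172),(281,343),(103,258))])
print('stand',c.mean(0),[np.linalg.norm(c[i]-c[i-1]) for i in range(4)],[ang(c[(i+1)%4]-c[i]) for i in range(4)])
c2=np.array([at(g,C(*p),.06)[:2] for p in((517,175),(682,127),(740,241),(570,292))])
print('stand scene',c2.mean(0),[np.linalg.norm(c2[i]-c2[i-1]) for i in range(4)],[ang(c2[(i+1)%4]-c2[i]) for i in range(4)])
print('cap',P(S(192,205),.122),at(g,C(617,75),.122))
```

```text
L [0.54049611 0.01488635] R [ 0.53642633 -0.09390054] 0.10886299070557483
tick ctr [0.54133551 0.01494277] [ 0.53693707 -0.09485889]
unit yaw: screws -2.1424696877957246 greens -2.407044373212396 -1.9939791160555569 reds -1.9072163034230414
slot world angle 84.21751103845335
slot world angle 83.41649238567322
plunger [ 0.52159344 -0.17317972]
 origin est [ 0.53694459 -0.08004724]
 origin est [ 0.5369871  -0.07891102]
 origin est [ 0.53709919 -0.07969404]
stand [0.50944172 0.29097937] [np.float64(0.06060706621091162), np.float64(0.06030657811236043), np.float64(0.05735245160047778), np.float64(0.05966042823673834)] [np.float64(-116.95113620388423), np.float64(154.2526797507858), np.float64(66.15837171175929), np.float64(-25.117849231016926)]
stand scene [0.50794421 0.29675522] [np.float64(0.05755985752177005), np.float64(0.058458400306884435), np.float64(0.05787839974966511), np.float64(0.058281367548378794)] [np.float64(-115.09401037722054), np.float64(154.8010099806119), np.float64(64.59288407556862), np.float64(-25.022484118212642)]
cap [0.50978912 0.29205417] [0.50663212 0.29781959 0.122     ]
```

```bash
cat >> h.py <<'E'
def ori(deg):
    a=np.radians(deg); c,s=np.cos(a),np.sin(a)
    return Ro.from_matrix(np.array([[-s,c,0],[c,s,0],[0,0,-1]])).as_rotvec()
def st():
    s=env.sense(); print('t%.1f'%s['clock'],'p',s['position'].round(4),'F',s['ft_force'].round(1),'M',s['wrist_torque'].round(2),'g %.4f %.1f'%(s['grip_width'],s['grip_force']),'q6 %.2f'%s['joint_pos'][5])
    return s
E
python3 - <<'E'
from h import *
print(env.solve_ik([.509,.294,.24],ori(64.8)))
env.movep([.509,.294,.24],ori(64.8)); st()
print(env.movel([.509,.294,.098],vel=.12,max_force=8)); st()
env.command_gripper(0.0,40); st()
env.movel([.509,.294,.19],vel=.1); st()
g=grab('scene'); print(proj(g,[.509,.294,.1]))
save(g,'grip.png',(190,180,330,300),5.7)
E
```

```text
[ 4.06302969e-01  3.48257827e-01  1.54698446e+00 -4.44089210e-16
  1.24635037e+00 -7.24670386e-01]
t3.4 p [0.5094 0.2933 0.24  ] F [ 0.3 -0.1  0.4] M [ 0.02 -0.1   0.  ] g 0.0876 0.0 q6 -0.72
False
t4.8 p [0.5096 0.2943 0.0987] F [ 0.3 -0.3 -0.7] M [ 0.02 -0.13  0.03] g 0.0876 0.0 q6 -0.72
t5.8 p [0.509 0.294 0.098] F [-0.6  0.2 -1.1] M [ 0.01 -0.1  -0.04] g 0.0217 40.0 q6 -0.72
t6.9 p [0.5085 0.2938 0.1893] F [-0.6  0.  -1. ] M [ 0.03 -0.13 -0.04] g 0.0218 40.0 q6 -0.72
[[252.55928196 302.84246275]]
```

View pics/grip.png

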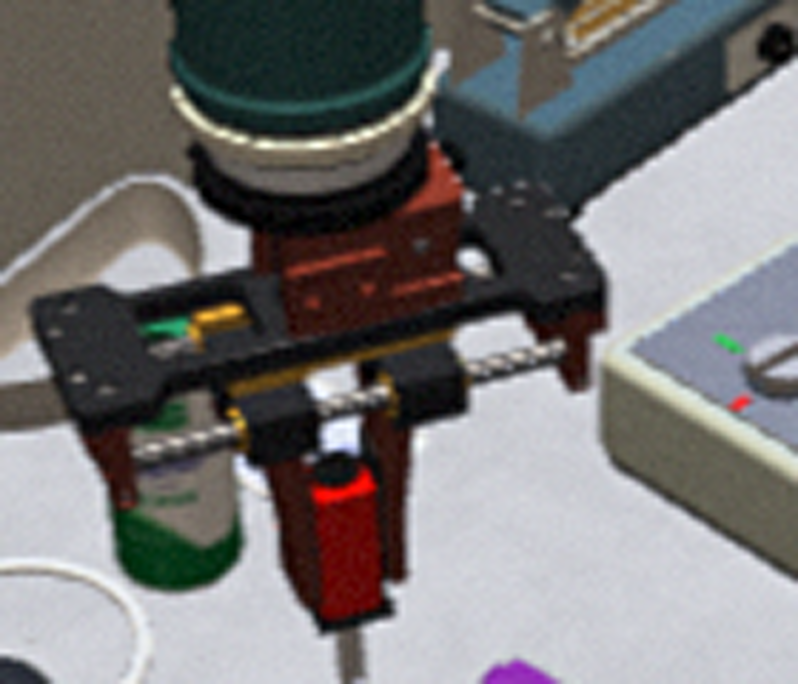

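The red driver is gripped and lifted (handle at about (345,540) in the crop). Next I carry it over the left screw to see the blade.

Run:
```python
from h import *
env.movel([.509,.294,.25],vel=.15)
env.movep([.5407,.0155,.25],ori(64.8))
env.movel([.5407,.0155,.205],vel=.1); s=st()
g=grab('scene')
B=(275,190,375,265)
for n,X in(('tip',[.5407,.0155,s['position'][2]-.09]),('cap',[.5407,.0155,s['position'][2]+.024]),('L',[.5407,.0155,.084]),('R',[.5367,-.0944,.084])):
    p=proj(g,X)[0]; print(n,p,(p-B[:2]+.5)*8-.5)
save(g,'over.png',B,8)
```

```text
t9.1 p [0.5409 0.016  0.2051] F [ 0.7  0.8 -0.4] M [ 0.03 -0.12 -0.02] g 0.0219 40.0 q6 -1.23
tip [328.29916997 230.75229892] [429.89335979 329.51839135]
cap [329.74543485 189.89310985] [441.46347879   2.64487879]
L [327.9327095  241.13272552] [426.96167597 412.56180418]
R [357.17073105 222.05431352] [660.86584837 259.93450816]
```

View pics/over.png

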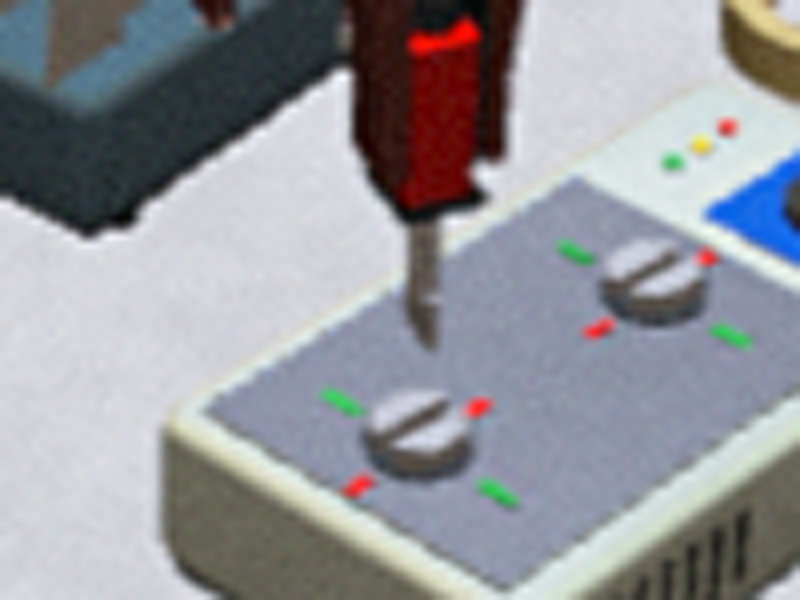

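The crop shows the blade edge running from (412,318) to (435,350), so it lies along the tool's x axis. The left slot is at (419,419) and the right at (653,270). Both screws and the tip share the same small scene-camera bias of about (−7,+8)/8 px, so tip and slot are aligned within about 1 mm. I'll turn to the slot angle and insert.

```bash
cat >> h.py <<'E'
def insert(x,y,blade):
    env.movep([x,y,.20],ori(blade-90))
    hit=env.movel([x,y,.168],vel=.03,max_force=5); s=st(); print('hit',hit)
    return s
def turn(b0,b1,step=10,tmax=.35):
    b=b0
    q=np.array(env.solve_ik(env.sense()['position'],ori(b0-90)));q0=q.copy()
    m0=env.sense()['wrist_torque'][2]
    while b>b1:
        b=max(b-step,b1); q[5]=q0[5]+np.radians(b0-b); env.goto_joints(q)
        s=env.sense(); m=s['wrist_torque'][2]-m0; print('%.0f:%.3f'%(b,m),s['ft_force'].round(1),end=' | ')
        if abs(m)>tmax: break
        if b<8: step=4
    st()
E
python3 - <<'E'
from h import *
s=insert(.5406,.0153,84)
if s['position'][2]<.1705: turn(84,-14)
E
```

```text
t11.5 p [0.5408 0.0153 0.1682] F [ 0.1 -0.  -0.2] M [-0.04 -0.09 -0.04] g 0.0221 40.0 q6 0.01
hit False
74:0.020 [ 0.3  0.1 -1. ] | 64:0.013 [ 0.7 -1.6 -0.5] | 54:0.029 [ 0.3 -1.2  0.3] | 44:0.091 [ 1.5 -0.6 -0. ] | 34:0.032 [ 0.3 -1.8  0.1] | 24:0.014 [ 0.6 -1.7 -0.2] | 14:0.061 [ 1.  -1.8  0.8] | 4:0.044 [ 0.9 -2.   1.5] | 0:0.031 [ 0.6 -1.1  0.7] | -4:0.027 [ 0.3 -1.9  1. ] | -8:0.055 [ 0.  -1.3  0.8] | -12:0.056 [-0.2 -1.7  1.1] | -14:0.026 [-0.3 -1.1  1.2] | t15.1 p [0.5407 0.0154 0.1682] F [-0.3 -1.1  1.2] M [-0.25  0.09 -0.01] g 0.0218 40.0 q6 1.71
```

Run:
```python
from h import *
turn(-14,-24,step=3,tmax=.2)
env.movel([.5406,.0153,.205],vel=.08); s=st()
g=grab('scene'); save(g,'lockL.png',(290,195,390,270),8)
```

```text
-17:0.090 [-0.3 -1.6  2.1] | -21:0.260 [-0.8 -1.6  1.7] | t15.6 p [0.5406 0.0153 0.1682] F [-0.8 -1.6  1.7] M [-0.32  0.16  0.25] g 0.0215 40.0 q6 1.83
t16.2 p [0.5406 0.0154 0.2051] F [-1.1  0.5 -0.9] M [0.05 0.03 0.01] g 0.0219 40.0 q6 1.84
```

View pics/lockL.png

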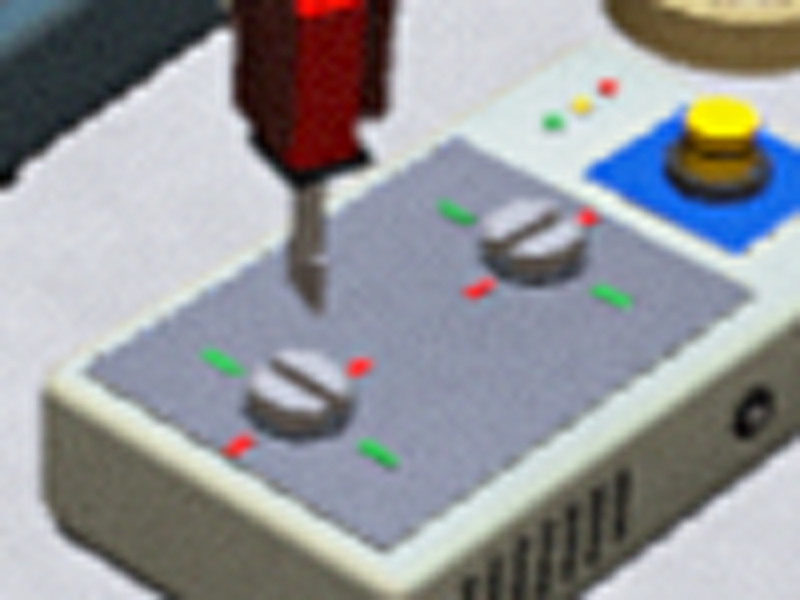

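The left slot, from (272,362) to (345,405), now lines up with the green ticks at (222,362) and (378,453), and torque rose at the stop. The right screw is next.

Run:
```python
from h import *
env.movep([.5366,-.0944,.215],ori(-6.6))
s=insert(.5366,-.0944,83.4)
if s['position'][2]<.1705:
    turn(83.4,-14); turn(-14,-24,step=3,tmax=.2)
    env.movel([.5366,-.0944,.215],vel=.08)
    env.movep([.5216,-.173,.215],ori(-92)); st()
    g=grab('scene'); save(g,'lockR.png',(320,180,420,255),8)
    f=proj(g,[[.5366,-.0944,.084],[.5216,-.173,.094],[.5216,-.173,.125]]); print((f-[320,180]+.5)*8-.5)
```

```text
t19.5 p [ 0.5368 -0.0944  0.1682] F [-0.1 -0.8 -2. ] M [-0.02 -0.11  0.02] g 0.0218 40.0 q6 -0.19
hit False
73:-0.034 [ 0.2 -0.2 -0.7] | 63:0.083 [ 1.6  0.5 -0.5] | 53:0.011 [ 0.9  0.2 -1.1] | 43:-0.027 [ 0.6 -0.5 -0.5] | 33:-0.010 [ 0.7 -1.8 -0.7] | 23:-0.041 [ 1.  -1.8  0.4] | 13:0.004 [ 1.5 -0.8 -0.1] | 3:0.121 [ 0.1 -2.   0.5] | -1:0.003 [-0.3 -2.   1.7] | -5:0.036 [ 0.9 -2.7  0.5] | -9:0.065 [-0.9 -0.8  0.9] | -13:-0.001 [-0.7 -2.3  1.1] | -14:0.003 [-0.3 -1.8  0.8] | t23.1 p [ 0.5367 -0.0945  0.1682] F [-0.3 -1.8  0.8] M [-0.47  0.15  0.02] g 0.0217 40.0 q6 1.51
-17:0.011 [-0.6 -2.4  1.9] | -21:0.205 [-0.9 -1.9  1.6] | t23.6 p [ 0.5367 -0.0946  0.1682] F [-0.9 -1.9  1.6] M [-0.55  0.26  0.23] g 0.0217 40.0 q6 1.63
t24.9 p [ 0.5212 -0.1726  0.2144] F [-0.1 -0.2 -1.2] M [0.07 0.01 0.01] g 0.0215 40.0 q6 1.16
[[301.11722006 340.0586195 ]
 [488.74297601 227.85721202]
 [497.35362877 147.13739566]]
```

```bash
ls pics
```

```text
grip.png
lockL.png
lockR.png
over.png
scene0.png
stand.png
top0.png
unit.png
```

View pics/lockR.png

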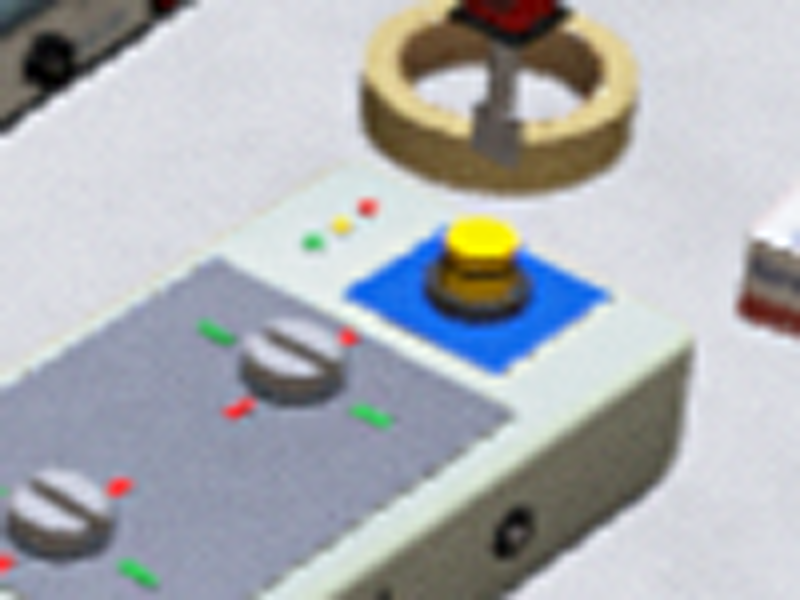

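Both slots line up with their green ticks: right at (295,350), left at (60,505). The tip is at about (497,157), above the plunger top at (483,238). Now I press.

Run:
```python
from h import *
p=[.5216,-.173]
env.movel([*p,.19],vel=.08); env.hold(.3); s=st(); f0=np.mean([ (env.hold(.05),env.sense()['ft_force'][2])[1] for _ in range(8)])
for z in(.184,.182,.180,.178,.176):
    env.movel([*p,z],vel=.02,max_force=9); F=[(env.hold(.05),env.sense()['ft_force'][2])[1] for _ in range(8)]
    print(z,env.sense()['position'].round(4),'dF %.2f'%(np.mean(F)-f0))
st()
g=grab('scene'); save(g,'press.png',(340,180,420,240),10)
```

```text
t25.7 p [ 0.5219 -0.1731  0.1904] F [-0.5  0.2 -0.6] M [-0.03 -0.01  0.02] g 0.0214 40.0 q6 1.16
0.184 [ 0.5216 -0.173   0.184 ] dF 0.32
0.182 [ 0.5217 -0.1731  0.1821] dF 1.94
0.18 [ 0.5217 -0.173   0.1801] dF 2.73
0.178 [ 0.5217 -0.1731  0.1781] dF 3.47
0.176 [ 0.5217 -0.1731  0.1761] dF 3.86
t29.5 p [ 0.5217 -0.1731  0.1761] F [ 1.4 -0.4  3.8] M [-0.12 -0.27  0.01] g 0.0217 40.0 q6 1.16
```

View pics/press.png

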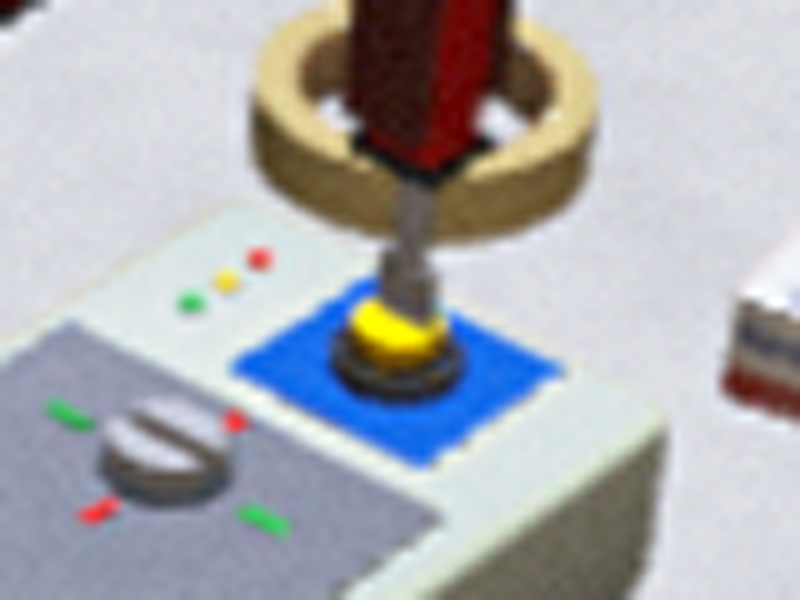

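The plunger is about half in: its ring at (395,365) sits at the collar rim, and 3.9 N matches roughly 7–8 mm of travel. The pose is steady, so I'll hand in.

Run:
```python
from h import *
env.hold(.3); st(); print(env.close_job())
```

```text
t29.9 p [ 0.5216 -0.173   0.176 ] F [ 1.7 -1.   2.6] M [-0.13 -0.32 -0.03] g 0.0223 40.0 q6 1.16
the job is handed in; nothing more can be done
None
```

I handed the job in at about 30 s of the 67 s allowed: both screws turned to their green marks, and the gripped driver holding the plunger about half way in (7–8 mm, judged from force and picture); no verdict came back.

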